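Knock a stuck bush out of its bearing block over an off-centre pin

TASK

Free the stuck brass bush from the blue bearing block: pick the block up, keep it the right way up, and press it gently down over the knock-out stand, feeling for the pin, until the pin has poked the bush up from below and the block sits flat on the stand. Leave the block there, lift the bush out and stand it upright in the green tray without letting it drop. Do not ram anything against the stand, and leave everything else where it is.

Things in the scene. Friction and masses are not known exactly. Their poses are not given: they have to be found in the camera images.
- block_center (a point): Centre of the loose blue bearing block, 90 (its x) x 50 (its y) x 40 mm high, about 0.4 kg, flat on the bench; 20 mm above its underside. On its vertical axis: from the top a recess 31 mm wide, 20 mm deep, holding the bush; below that an access hole 18.5 mm wide, 20 mm long, open at the underside with a 1.5 mm chamfer. Grip it across its 50 mm width.
- bush_center (a point): Centre of the brass bush, a cylinder 30 mm wide, 20 mm high (z its axis), closed flat underside, 90 g. At first fully home in the block's recess, its top flush with the block's, so it cannot be gripped. Sprung shoes hold it with 8 to 15 N of friction, different each time; 10 mm up it is past them and loose, still guided by the recess.
- stand_top (a point): Centre of the flat round top (72 mm wide, 30 mm above the bench) of the grey knock-out stand, on a rubber mount (gives 1 mm per 15 N). A red steel pin, 10 mm wide, flat-ended, rises 32 mm above this top, its axis 7.5 mm from this centre towards an unmeasured side, different each time (look or feel for it). With the pin in its access hole the block goes down flat onto the top and the bush is held 12 mm up.
- green_tray_in (a point): Centre of the inner floor of the green plastic tray, fixed to the bench: outside 140 x 140 mm, walls 4 mm thick, 20 mm high over all, floor 4 mm thick. The bush goes here. It may change places with the red tray.
- red_tray_in (a point): Centre of the inner floor of the red tray, of the same size. Not used.
- spare_block: A loose grey empty bearing block of the same size, a bystander; origin at the centre of its underside.
- collar: A loose steel ring, 42 mm in diameter, 16 mm high, a bystander; origin at the centre of its underside.
- wrench: A loose 180 mm wrench lying on the bench, a bystander.
- screwdriver: A loose 200 mm screwdriver lying on the bench, a bystander.
- oil: A yellow bottle 56 mm in diameter, 150 mm high, a bystander; origin at the centre of its underside.
- mug: A blue mug 80 mm in diameter, 90 mm high, a bystander; origin at the centre of its underside.
Not all that is in view belongs to the job. There is more than one size of the part that bears bush_center; the job needs the smaller.

How it is judged:
By the outcome, as a careful person would: the job done as asked, in the order asked, and still so for the second after the job is handed in, with the robot touching nothing.
It also fails if it takes over 58 s, if anything falls off the work surface, if the arm or the gripper's body presses on something with over 40 N, if the wrist force passes 120 N, or if a joint passes its speed limit or range.

ROBOT

A 7-joint arm with a two-finger parallel gripper is mounted at the origin on the work surface. World frame = base frame: x ahead of the robot, y to its left, z up, the work surface at z = 0. Lengths are in m, angles in rad, forces in N, time in s.
With the tool pointing down it reaches from about 0.35 to 0.9 m from the base axis. Payload 8.1 kg.
Tool frame: the origin (TCP) lies between the finger pads; the fingertips stand 11 mm ahead of it and the grasp point (between the pads) lies 8 mm behind it; z points along the fingers, y is the line along which they close (so a half turn about z gives the same grasp; the last joint's range is limited). The gripper opens to 92 mm and grips with 3 to 60 N. Pads are 19 mm wide; open, the fingers measure 130 mm over their backs; the gripper's body (75 mm by 190 mm) begins 47 mm behind the grasp point.
Start: joints at [-1.331, 0.434, 0.025, 1.573, -0.012, 1.134, -0.075], TCP at [0.21, 0.589, 0.238] pointing down, gripper open.
Joint ranges: [-2.62, 2.62], [-0.44, 2.09], [-1.27, 1.32], [0.08, 2.57], [-1.32, 4.46], [0.12, 2], [-2.74, 2.74]. Speed limits (rad/s): [2.22, 2.22, 3.01, 3.01, 3.14, 3.14, 3.14].

INTERFACE

Orientations are given as a rotation vector (axis times angle).
In Python, from cell import observe, get_image, camera_params, sign_off gives the robot as it stands.
- The arm moves only by the shell command python3 -m pendant 'ROWS' [FORCE]. ROWS is JSON, one flat list of numbers, 7 for each row, row after row: the shift along the tool's x, y, z in m, then the turn, a rotation vector about the tool's x, y, z in rad, then the finger opening in m, from 0 to 0.0918. In form: [dx, dy, dz, rx, ry, rz, jaw, dx, dy, dz, rx, ry, rz, jaw, ...]. A call has 1 to 10 rows; each row shifts and turns the commanded pose from where the row before left it, along the tool's axes as they then stand; what a row does not reach is not made up. A row lasts 1/8 s, in which the tool goes at most 62.5 mm and 10.7 degrees, less where a joint would pass 70% of its speed; a pose out of reach is approached as far as the arm can. A call is refused whole if a number of a shift passes 0.0625 or a number of a turn 0.188, either way. A call with a gripper value outside its range is refused whole. The fingers move at their own pace and stop on an object; FORCE is the grip in N (left out, the last holds). Time passes only in rows, so rows that do not move let the fingers close. It gives the time, the measured TCP pose, the force, the opening and the grip force at its end, in the units of the state.
- observe(): the state, without advancing time (a new reading comes with each control period).
- get_image(name): name is "scene" or "top" or "wrist"; returns the picture (384x512x3 uint8, red, green, blue); there is no depth.
- camera_params(name): a dict with "intrinsics" (3x3 intrinsics, pixels), "dist" ([k1, k2, p1, p2, k3] as OpenCV has them; the pictures are not rectified), "eye" and "rotation" of the camera in the world; the wrist camera has in their place "T_tool_cam" (4x4, takes a point from camera to tool coordinates, whose origin is the TCP and whose axes are the flange's). Camera axes: x right, y down, z forward; pixel columns grow to the right and rows downward; lengths in m; the calibration is good to about 2 mm. A picture is of the moment at which its call begins: read the wrist's pose just before it. camera_params takes no time and is no camera call.
- sign_off(): hands the job in; it is judged then, once.
The state is a dict: "clock": time; "joints": joint angles; "dq": joint speeds; "joint_efforts": joint torques, N m; "position": TCP position; "ee_rot": TCP orientation; "force": force on the tool from outside, world axes, zero at the start; "ft_torque": the same for the moment, N m; "width": opening from 0.0 (shut) to 1.0 (fully open); "gripper_force": force on a finger pad.
Only numpy, scipy, OpenCV 4.12 (cv2) and the standard library are available. Lean on these libraries where they do the work, as an engineer would, in place of code of your own. Each camera call takes 0.05 s, during which the arm holds its last target. There are 200 camera calls.

## Working session

There is one attempt and no reset: what is moved stays moved. The work goes in short steps, Python scripts to look and compute and a shell command to move; the robot and the scene stay as the last step left them, time stands still between calls to the robot, and variables do not carry over. Pictures are saved under pics/ and viewed, at most 10 in all, crops included, and the job is handed in when it is done.

```bash
ls; mkdir -p pics; python3 - <<'E'
from cell import *
import cv2,numpy as np
s=observe();print(s['position'],s['ee_rot'],s['force'],s['width'],s['clock'])
a=get_image('top');b=get_image('scene')
cv2.imwrite('pics/top.png',a[:,:,::-1]);cv2.imwrite('pics/scene.png',b[:,:,::-1])
for n in('top','scene','wrist'):print(n,camera_params(n))
E
```

```text
pics
[0.20998786 0.58815003 0.23694057] [-5.35953302e-01 -3.09542794e+00  2.45932948e-03] [-0.0838014   0.0279082   0.11346726] 1.002485738867381 0.0
top {'intrinsics': array([[382.10947974,   0.        , 260.50069264],
       [  0.        , 382.10947974, 191.72034004],
       [  0.        ,   0.        ,   1.        ]]), 'dist': array([-0.05000993,  0.        ,  0.        ,  0.        ,  0.        ]), 'eye': array([0.41459757, 0.01348886, 1.00324802]), 'rotation': array([-2.14344459,  2.16856883, -0.10005693])}
scene {'intrinsics': array([[429.61744   ,   0.        , 252.1252773 ],
       [  0.        , 429.61744   , 198.47453599],
       [  0.        ,   0.        ,   1.        ]]), 'dist': array([-0.05308987,  0.        ,  0.        ,  0.        ,  0.        ]), 'eye': array([ 1.37225624, -0.31659264,  0.76388644]), 'rotation': array([-1.8902185 , -1.33384389,  0.64936023])}
wrist {'intrinsics': array([[307.52220051,   0.        , 253.07042031],
       [  0.        , 307.52220051, 192.74219977],
       [  0.        ,   0.        ,   1.        ]]), 'dist': array([0.01958969, 0.        , 0.        , 0.        , 0.        ]), 'T_tool_cam': array([[ 1.71687938e-04, -9.54509121e-01, -2.98181669e-01,
         8.12678966e-02],
       [ 9.99999809e-01,  3.40958313e-04, -5.15658509e-04,
         1.44078045e-04],
       [ 5.93868270e-04, -2.98181523e-01,  9.54508998e-01,
        -1.46732854e-01],
       [ 0.00000000e+00,  0.00000000e+00,  0.00000000e+00,
         1.00000000e+00]])}
```

View pics/top.png

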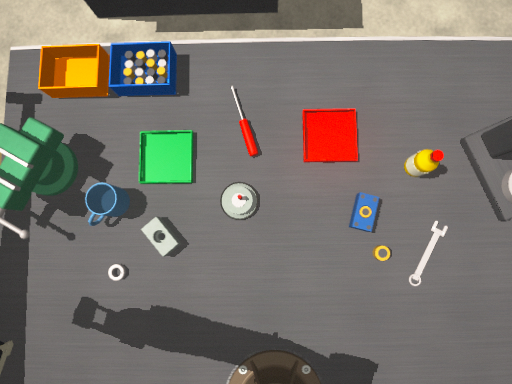

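View pics/scene.png

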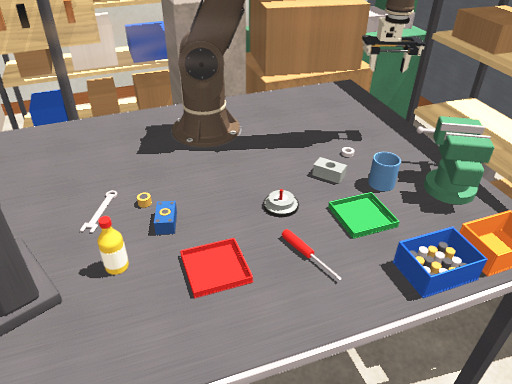

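Top view: the blue block with the brass ring (bush) is at (366,212) and a loose second brass ring at (382,253). The stand with its red pin is at (239,200), the green tray at (166,157), the red tray at (330,135), the spare block at (160,236) and the collar at (117,272). In the scene view the block is at (165,217), the loose ring at (144,200), the pin at (281,196) and the green tray at (363,214).

```bash
cat > h.py <<'E'
import numpy as np,cv2
from cell import *
from scipy.spatial.transform import Rotation as R
def cam(n,s=None):
    p=camera_params(n)
    if n=='wrist':
        T=np.eye(4);T[:3,:3]=R.from_rotvec(s['ee_rot']).as_matrix();T[:3,3]=s['position'];T=T@p['T_tool_cam']
        return p['intrinsics'],p['dist'],T[:3,3],T[:3,:3]
    return p['intrinsics'],p['dist'],np.array(p['eye']),R.from_rotvec(p['rotation']).as_matrix()
def ray(c,uv):
    u=cv2.undistortPoints(np.array(uv,float).reshape(-1,1,2),c[0],c[1]).reshape(-1,2)
    d=np.c_[u,np.ones(len(u))]@c[3].T
    return c[2],d/np.linalg.norm(d,axis=1,keepdims=True)
def onz(c,uv,z):
    o,d=ray(c,uv);return o+d*((z-o[2])/d[:,2:])
def tri(c1,u1,c2,u2):
    o1,d1=ray(c1,u1);o2,d2=ray(c2,u2);d1=d1[0];d2=d2[0]
    t=np.linalg.lstsq(np.c_[d1,-d2],o2-o1,rcond=None)[0]
    a=o1+t[0]*d1;b=o2+t[1]*d2;return (a+b)/2,np.linalg.norm(a-b)
def mask(im,lo,hi):
    h=cv2.cvtColor(im,cv2.COLOR_RGB2HSV);return cv2.inRange(h,np.array(lo),np.array(hi))
COL=dict(blue=((105,130,60),(120,255,255)),brass=((18,120,90),(30,255,255)),green=((50,150,80),(75,255,255)),red=((0,170,100),(6,255,255)))
def blobs(im,col,box=None,amin=8):
    m=mask(im,*COL[col]); 
    if box: k=np.zeros_like(m);k[box[1]:box[3],box[0]:box[2]]=1;m=m*k
    cs,_=cv2.findContours(m,cv2.RETR_EXTERNAL,cv2.CHAIN_APPROX_NONE)
    return sorted([c for c in cs if cv2.contourArea(c)>amin],key=cv2.contourArea,reverse=True)
E
python3 - <<'E'
from h import *
T=cv2.imread('pics/top.png')[:,:,::-1].copy();S=cv2.imread('pics/scene.png')[:,:,::-1].copy()
ct,cs=cam('top'),cam('scene')
for n,col,bt,bs in (('bush','brass',(345,190,385,235),(152,195,180,240)),('loose','brass',(370,242,395,266),(132,190,154,210)),('green','green',(130,120,200,190),(320,190,400,240)),('pin','red',(228,188,250,212),(272,184,290,204)),('block','blue',(340,180,390,240),(150,195,180,240))):
    a=blobs(T,col,bt,2)
    b=blobs(S,col,bs,2)
    if not a or not b: print(n,len(a),len(b));continue
    ra,rb=cv2.minAreaRect(a[0]),cv2.minAreaRect(b[0])
    print(n,ra,rb,tri(ct,ra[0],cs,rb[0]))
    if n in('green','block'):
        z=.02 if n=='green' else .04
        print(onz(ct,cv2.boxPoints(ra),z).round(4).tolist())
r=cv2.resize(np.hstack([T[180:275,340:410]]),None,fx=6,fy=6,interpolation=cv2.INTER_CUBIC)
r2=cv2.resize(T[175:230,210:270],None,fx=6,fy=6,interpolation=cv2.INTER_CUBIC)
o=np.zeros((570,780,3),np.uint8);o[:,:420]=r;o[:330,420:]=r2
cv2.imwrite('pics/crop.png',o[:,:,::-1])
E
```

```text
bush ((365.0, 211.5), (11.0, 10.0), 90.0) ((164.75, 211.75001525878906), (7.77817440032959, 8.485280990600586), 45.0) (array([ 0.46797373, -0.23478971,  0.03737598]), np.float64(0.0030760840897456373))
loose ((381.5, 252.5), (15.0, 17.0), 90.0) ((143.88462829589844, 199.42306518554688), (14.904828071594238, 13.335897445678711), 78.69007110595703) (array([ 0.36375902, -0.27872151,  0.01378949]), np.float64(0.0019959131414653973))
green ((165.5, 156.5), (53.0, 53.0), 90.0) ((363.4118347167969, 214.14706420898438), (40.26091384887695, 63.30179977416992), 75.96376037597656) (array([0.62262738, 0.28239448, 0.00778343]), np.float64(0.002246832420251018))
[[0.6938, 0.3532, 0.02], [0.691, 0.2106, 0.02], [0.5491, 0.209, 0.02], [0.551, 0.3493, 0.02]]
pin ((239.25003051757812, 196.75003051757812), (2.8284268379211426, 2.1213202476501465), 45.0) ((281.0, 194.0), (10.0, 2.0), 90.0) (array([0.50838471, 0.08227941, 0.04603879]), np.float64(0.00315219095951236))
block ((364.0, 211.50001525878906), (22.55581283569336, 35.89527130126953), 14.03624439239502) ((165.0, 217.5), (33.0, 22.0), 90.0) (array([ 0.46908312, -0.2367634 ,  0.01883888]), np.float64(0.002715449284409203))
[[0.4319, -0.1902, 0.04], [0.5195, -0.2154, 0.04], [0.5049, -0.2704, 0.04], [0.4175, -0.2447, 0.04]]
```

View pics/crop.png

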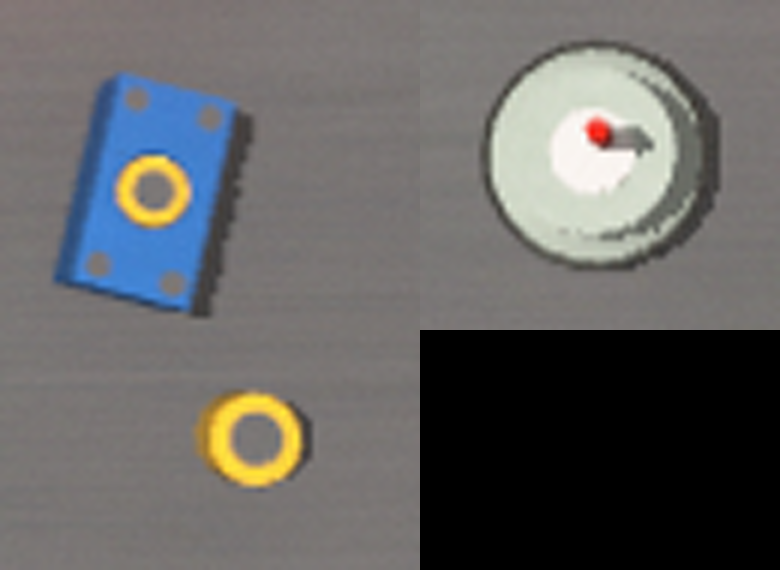

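The crop shows the bush in the blue block as the smaller ring, about 13 px across at (365,211) in the top view. The loose ring at (382,253) is larger, about 16 px, and stands free of any block. The one in the block is the right one. The pin is off-centre on the stand, at (239,197). I'll go over the stand first for a close look, then on to the block.

```bash
python3 -m pendant '[-0.045,-0.0368,0,0,0,0,0.0918,-0.045,-0.0368,0,0,0,0,0.0918,-0.045,-0.0368,0,0,0,0,0.0918,-0.045,-0.0368,0,0,0,0,0.0918,-0.045,-0.0368,0,0,0,0,0.0918,-0.045,-0.0368,0,0,0,0,0.0918,-0.045,-0.0368,0,0,0,0,0.0918,-0.045,-0.0368,0,0,0,0,0.0918,-0.045,-0.0368,0,0,0,0,0.0918,-0.045,-0.0368,0,0,0,0,0.0918]' 
python3 -m pendant '[0,0,0.01,0,0,-0.06,0.0918,0,0,0,0,0,0,0.0918,0,0,0,0,0,0,0.0918]'
python3 - <<'E'
from h import *
s=observe();im=get_image('wrist');cv2.imwrite('pics/w1.png',im[:,:,::-1]);np.save('w1.npy',[s['position'],s['ee_rot']])
print(s['position'],s['clock'],s['joints'])
E
```

```text
clock: 1.35
position: [0.5107, 0.0891, 0.2376]
ee_rot: [-0.535, -3.095, -0.0]
force: [0.1, 1.3, -0.0]
width: 1.003
gripper_force: 0.0
clock: 1.72
position: [0.5098, 0.0916, 0.2278]
ee_rot: [-0.443, -3.11, -0.0]
force: [0.4, 0.6, -0.6]
width: 0.997
gripper_force: 0.0
[0.50983656 0.09159094 0.22778145] 1.725 [-0.49974719  0.26999426  0.27529985  1.86203186 -0.08550826  1.02125897
  1.09889859]
```

View pics/w1.png

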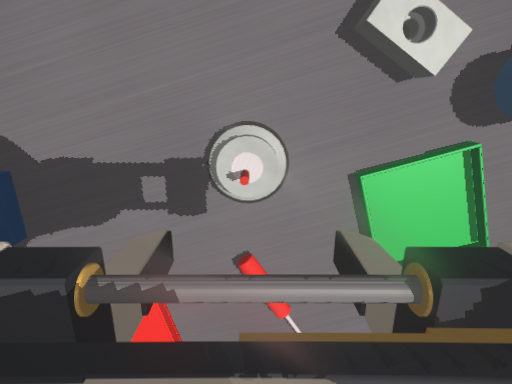

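Close view: the stand is at about (248,162), its white patch at (247,168), and the pin runs from about (245,172) down to its top near (244,182). The tray and spare block are clear of it. A second view gives the heights.

```bash
python3 -m pendant '[-0.05,-0.035,0,0,0,0,0.0918,0,0,0,0,0,0,0.0918,0,0,0,0,0,0,0.0918]' | head -2
python3 - <<'E'
from h import *
s=observe();im=get_image('wrist');cv2.imwrite('pics/w2.png',im[:,:,::-1]);np.save('w2.npy',[s['position'],s['ee_rot']])
out=[]
V=[]
for k,box in((1,(200,115,300,210)),(2,(190,60,340,175))):
    p=np.load(f'w{k}.npy');c=cam('wrist',dict(position=p[0],ee_rot=p[1]));I=cv2.imread(f'pics/w{k}.png')[:,:,::-1].copy()
    b=blobs(I,'red',box,4)[0].reshape(-1,2);print('red',b.min(0),b.max(0))
    h=cv2.cvtColor(I,cv2.COLOR_RGB2HSV)
    m=(h[...,2]>232).astype(np.uint8)*255
    q=np.zeros_like(m);q[box[1]:box[3],box[0]:box[2]]=m[box[1]:box[3],box[0]:box[2]]
    w=max(cv2.findContours(q,0,1)[0],key=cv2.contourArea);print('white',cv2.fitEllipse(w),onz(c,[cv2.fitEllipse(w)[0]],.03))
    V.append((c,b));
    out.append(cv2.resize(I[box[1]:box[1]+95,box[0]:box[0]+(100 if k==1 else 150)],None,fx=3,fy=6 if 0 else 3,interpolation=cv2.INTER_CUBIC))
o=np.zeros((285,750,3),np.uint8);o[:,:300]=out[0];o[:,300:]=out[1];cv2.imwrite('pics/pin.png',o[:,:,::-1])
E
```

```text
clock: 2.15
position: [0.5482, 0.0439, 0.2278]
red [241 176] [247 184]
white ((234.48577880859375, 162.56219482421875), (2.0525150299072266, 10.340234756469727), 21.902435302734375) [[0.49458655 0.07397949 0.03      ]]
red [275 128] [282 136]
white ((279.6800842285156, 121.05748748779297), (29.4064884185791, 31.265371322631836), 176.79006958007812) [[0.50275025 0.08739558 0.03      ]]
```

View pics/pin.png

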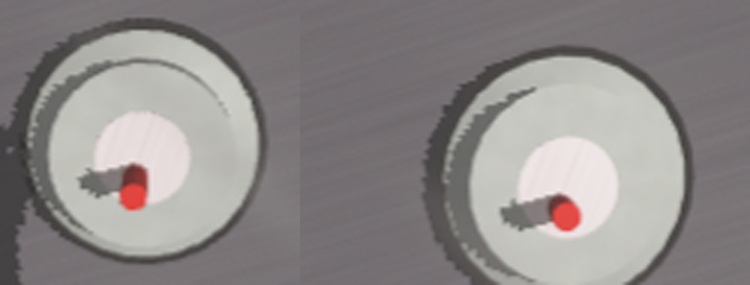

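Both views show the 72 mm top concentric with the white disc. The disc centre is at (247.2,167.6) in view 1 and (279.2,122.2) in view 2. The pin's bright flat end is at (244.3,180.4) and (278.6,131.9).

```bash
python3 - <<'E'
from h import *
C=[]
for k in(1,2):
    p=np.load(f'w{k}.npy');C.append(cam('wrist',dict(position=p[0],ee_rot=p[1])))
for n,a,b,z in(('pin',(244.3,180.4),(278.6,131.9),.062),('top',(247.2,167.6),(279.2,122.2),.03)):
    print(n,tri(C[0],a,C[1],b),onz(C[0],[a],z),onz(C[1],[b],z))
E
python3 -m pendant '[0,-0.058,0.01,0,0,0,0.0918,0,-0.058,0.01,0,0,0,0.0918,0,-0.058,0.01,0,0,0,0.0918,0,-0.058,0.01,0,0,0,0.0918,0,-0.058,0.01,0,0,0,0.0918,0,0,0.01,0,0,0,0.0918,0,0,0,0,0,0,0.0918]'|head -3
python3 - <<'E'
from h import *
s=observe();im=get_image('wrist');cv2.imwrite('pics/b1.png',im[:,:,::-1]);np.save('b1.npy',[s['position'],s['ee_rot']]);print(s['position'])
E
python3 -m pendant '[-0.04,0.03,0,0,0,0,0.0918,0,0,0,0,0,0,0.0918,0,0,0,0,0,0,0.0918]'|head -2
python3 - <<'E'
from h import *
s=observe();im=get_image('wrist');cv2.imwrite('pics/b2.png',im[:,:,::-1]);np.save('b2.npy',[s['position'],s['ee_rot']]);print(s['position'],s['clock'])
I=[cv2.imread(f'pics/b{k}.png')[:250] for k in(1,2)]
cv2.imwrite('pics/bb.png',np.vstack(I))
C=[]
for k in(1,2):
    p=np.load(f'b{k}.npy');c=cam('wrist',dict(position=p[0],ee_rot=p[1]));im=I[k-1][:,:,::-1].copy()
    for col,n in(('blue',1),('brass',3)):
        for b in blobs(im,col,None,60)[:n]:
            r=cv2.minAreaRect(b);print(k,col,r,'on.04',onz(c,[r[0]],.04)[0].round(4))
E
```

```text
pin (array([0.50984522, 0.0818603 , 0.06153827]), np.float64(0.0002868194223193872)) [[0.50984509 0.08199587 0.062     ]] [[0.50967423 0.08174752 0.062     ]]
top (array([0.50352147, 0.08643789, 0.03316609]), np.float64(0.00012112481574504154)) [[0.50423432 0.08621637 0.03      ]] [[0.50378211 0.08658268 0.03      ]]
clock: 3.08
position: [0.4674, -0.2335, 0.1672]
ee_rot: [-0.441, -3.109, -0.002]
[ 0.46737883 -0.2334855   0.16717163]
clock: 3.5
position: [0.5147, -0.2159, 0.1678]
[ 0.51466445 -0.21593134  0.16783617] 3.5
1 blue ((251.5, 188.0), (92.0, 55.0), 90.0) on.04 [ 0.4665 -0.2346  0.04  ]
1 brass ((174.60958862304688, 91.04109191894531), (47.28462219238281, 43.422264099121094), 20.556045532226562) on.04 [ 0.3667 -0.2731  0.04  ]
1 brass ((253.0, 190.5), (29.0, 30.0), 90.0) on.04 [ 0.4692 -0.2339  0.04  ]
2 blue ((217.6118927001953, 141.76585388183594), (95.4669189453125, 58.11573028564453), 88.97696685791016) on.04 [ 0.4647 -0.2343  0.04  ]
2 brass ((137.25001525878906, 41.250003814697266), (57.27565002441406, 45.25482940673828), 45.0) on.04 [ 0.3703 -0.2715  0.04  ]
2 brass ((218.7000274658203, 146.60000610351562), (32.199378967285156, 31.752164840698242), 26.56505012512207) on.04 [ 0.469  -0.2347  0.04  ]
```

View pics/bb.png

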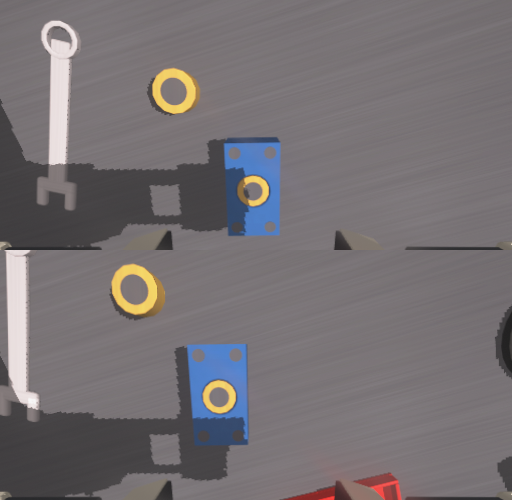

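Both views show the block upright and square to the jaws, with its ring at (253,190) and (219,147). The larger loose ring at (174,91) is about 47 px against 30 px, so it stays where it is. The pin is 7.4 mm from the stand centre, as it should be. Next I check the bush height, move over the block and go down.

```bash
python3 - <<'E'
from h import *
C=[]
for k in(1,2):
    p=np.load(f'b{k}.npy');C.append(cam('wrist',dict(position=p[0],ee_rot=p[1])))
print(tri(C[0],(253,190.5),C[1],(218.7,146.6)),tri(C[0],(174.6,91),C[1],(137.2,41.2)))
c=C[1];print(onz(c,[(190,95),(247,95),(247,193),(194,193)],.04).round(4).tolist())
E
python3 -m pendant '[0.0388,-0.0304,0.03,0,0,0,0.0918,0,0,0.05,0,0,0,0.0918,0,0,0,0,0,0,0.0918]' 60
```

```text
(array([ 0.46857471, -0.23399336,  0.04275516]), np.float64(0.00062961415839523)) (array([ 0.36466227, -0.27831027,  0.01655838]), np.float64(0.00018487985619944998))
[[0.4207, -0.2446, 0.04], [0.434, -0.1981, 0.04], [0.5176, -0.2226, 0.04], [0.504, -0.2703, 0.04]]
clock: 3.92
position: [0.4657, -0.2351, 0.0858]
ee_rot: [-0.444, -3.104, -0.002]
force: [-0.3, 0.5, 0.2]
width: 1.003
gripper_force: 0.0
```

```bash
python3 -m pendant '[-0.003,0,0.03,0,0,0,0.0918,0,0,0.026,0,0,0,0.0918,0,0,0.01,0,0,0,0.0918,0,0,0,0,0,0,0.0918]'
python3 -m pendant '[0,0,0,0,0,0,0.06,0,0,0,0,0,0,0.045,0,0,0,0,0,0,0.04,0,0,0,0,0,0,0.04,0,0,0,0,0,0,0.04]' 60
```

```text
clock: 4.42
position: [0.4719, -0.2368, 0.0225]
ee_rot: [0.442, 3.11, 0.0]
force: [0.8, -0.4, 0.8]
width: 0.999
gripper_force: 0.0
clock: 5.05
position: [0.4716, -0.2365, 0.0218]
ee_rot: [0.442, 3.11, 0.001]
force: [0.5, 1.2, 2.5]
width: 0.54
gripper_force: 59.9
```

```bash
python3 -m pendant '[0,0,-0.02,0,0,0,0.04,0,0,-0.04,0,0,0,0.04,0,0,-0.04,0,0,0,0.04,0,0.04,-0.01,0,0,0,0.04,0.01,0.055,0,0,0,0,0.04,0.01,0.055,0,0,0,0,0.04,0.01,0.055,0,0,0,0,0.04,0.01,0.05,0,0,0,0,0.04,0.0086,0.04,0,0,0,0,0.04,0,0.0212,0,0,0,0,0.04]'
python3 -m pendant '[0,0,0,0,0,0,0.04,0,0,0,0,0,0,0.04]'
python3 - <<'E'
from h import *
s=observe();im=get_image('wrist');t=get_image('scene')
cv2.imwrite('pics/g.png',np.vstack([im[200:384,100:400],cv2.resize(t[140:240,200:350],(300,200))])[:,:,::-1]);cv2.imwrite('pics/gw.png',im[:,:,::-1])
c=cam('wrist',s);b=blobs(im,'blue',(150,150,360,384),60)[0].reshape(-1,2);print(b.min(0),b.max(0));print(s['position'])
z=s['position'][2]+.02
print(onz(c,[(b[:,0].mean(),b[:,1].min())],z))
for b in blobs(im,'brass',(200,200,300,384),5):print('br',b.reshape(-1,2).min(0),b.reshape(-1,2).max(0))
E
```

```text
clock: 6.3
position: [0.5119, 0.0831, 0.131]
ee_rot: [-0.437, -3.109, 0.0]
force: [0.3, -0.5, -6.1]
width: 0.544
gripper_force: 60.0
clock: 6.55
position: [0.5126, 0.0788, 0.1314]
ee_rot: [-0.445, -3.109, 0.002]
force: [0.2, -0.2, -5.5]
width: 0.54
gripper_force: 60.0
[195 165] [309 273]
[0.51263123 0.07883347 0.13136718]
[[0.46104564 0.09431385 0.15136718]]
br [223 241] [282 273]
br [200 333] [241 340]
```

View pics/g.png

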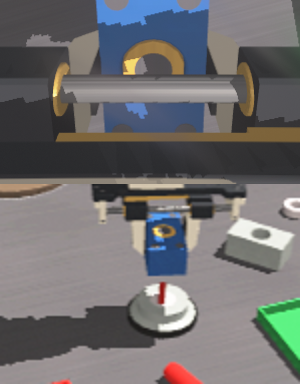

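The wrist view shows the block held with the brass ring's front edge at (252,241). In the scene view the block hangs upright above the red pin. I'll locate the bush from the ring's front edge.

```bash
python3 - <<'E'
from h import *
s=observe();c=cam('wrist',s);Rm=R.from_rotvec(s['ee_rot']).as_matrix()
P=onz(c,[(252.5,240.5),(223,270),(282,270)],s['position'][2]+.018);print(P)
b=P[0]-Rm[:,0]*.015;print('bush',b,'tool',Rm.T@(b-s['position']));
d=Rm.T@(np.array([.5098,.0818,b[2]])-b);print('move',d,s['position'],Rm[2])
E
```

```text
[[0.49546901 0.08359479 0.14956621]
 [0.50632187 0.06579603 0.14956621]
 [0.51418303 0.09270712 0.14956621]]
bush [0.50986288 0.07937386 0.14956155] tool [ 0.00299665 -0.0001686  -0.01799428]
move [ 7.43047540e-04  2.31040777e-03 -1.79178476e-06] [0.5127761  0.07867887 0.13156621] [ 3.10237084e-04 -8.75302150e-04 -9.99999569e-01]
```

```bash
python3 -m pendant '[0.0007,0.0023,0.02,0,0,0,0.04,0,0,0.018,0,0,0,0.04,0,0,0,0,0,0,0.04]'
python3 -m pendant '[0,0,0.003,0,0,0,0.04,0,0,0.003,0,0,0,0.04,0,0,0.003,0,0,0,0.04,0,0,0,0,0,0,0.04]'
python3 - <<'E'
from h import *
s=observe();im=get_image('scene');print(s['position'],s['force'],s['ft_torque'])
cv2.imwrite('pics/p.png',cv2.resize(im[140:240,215:345],None,fx=5,fy=5,interpolation=cv2.INTER_CUBIC)[:,:,::-1])
E
```

```text
clock: 7.02
position: [0.5119, 0.0815, 0.0928]
ee_rot: [-0.445, -3.107, 0.002]
force: [-0.6, 0.1, -5.1]
width: 0.54
gripper_force: 60.0
clock: 7.52
position: [0.5129, 0.0828, 0.0847]
ee_rot: [-0.443, -3.11, 0.0]
force: [-0.2, -1.0, -4.7]
width: 0.541
gripper_force: 60.0
[0.51289348 0.08277106 0.0846622 ] [-0.23742904 -1.01322255 -4.7249326 ] [ 0.01245573  0.01619731 -0.0524726 ]
```

```bash
python3 -m pendant '[0,0,0.002,0,0,0,0.04,0,0,0.001,0,0,0,0.04,0,0,0,0,0,0,0.04]'
python3 -m pendant '[0,0,0.002,0,0,0,0.04,0,0,0.001,0,0,0,0.04,0,0,0,0,0,0,0.04]'
```

```text
clock: 7.95
position: [0.5129, 0.0828, 0.0816]
ee_rot: [-0.443, -3.11, 0.0]
force: [0.0, -0.7, -6.3]
width: 0.539
gripper_force: 60.0
clock: 8.32
position: [0.5129, 0.0828, 0.0786]
ee_rot: [-0.443, -3.11, 0.0]
force: [-0.3, 0.4, -5.1]
width: 0.541
gripper_force: 60.0
```

The underside is now below the pin's tip with no contact force, so the pin is inside the hole. Next I feel for the bush.

```bash
python3 -m pendant '[0,0,0.003,0,0,0,0.04,0,0,0.003,0,0,0,0.04,0,0,0.003,0,0,0,0.04,0,0,0,0,0,0,0.04]'
python3 -m pendant '[0,0,0.002,0,0,0,0.04,0,0,0.002,0,0,0,0.04,0,0,0.001,0,0,0,0.04,0,0,0,0,0,0,0.04]'
```

```text
clock: 8.82
position: [0.5128, 0.0827, 0.0694]
ee_rot: [-0.443, -3.11, 0.0]
force: [0.1, 0.4, -5.4]
width: 0.54
gripper_force: 60.0
clock: 9.32
position: [0.5129, 0.0828, 0.0647]
ee_rot: [-0.443, -3.11, 0.0]
force: [-0.2, 0.1, -5.6]
width: 0.541
gripper_force: 60.0
```

```bash
python3 -m pendant '[0,0,0.001,0,0,0,0.04,0,0,0.001,0,0,0,0.04,0,0,0,0,0,0,0.04]'
```

```text
clock: 9.7
position: [0.5133, 0.0828, 0.063]
ee_rot: [0.443, 3.11, 0.0]
force: [-0.5, -0.5, -0.8]
width: 0.536
gripper_force: 60.0
```

```bash
python3 -m pendant '[0,0,0.001,0,0,0,0.04,0,0,0.001,0,0,0,0.04,0,0,0,0,0,0,0.04]'
```

```text
clock: 10.07
position: [0.5133, 0.0829, 0.0609]
ee_rot: [0.443, 3.11, 0.001]
force: [0.0, -0.2, 3.1]
width: 0.541
gripper_force: 60.0
```

```bash
python3 -m pendant '[0,0,0.001,0,0,0,0.04,0,0,0.001,0,0,0,0.04,0,0,0.001,0,0,0,0.04,0,0,0,0,0,0,0.04]'
```

```text
clock: 10.58
position: [0.513, 0.0828, 0.0576]
ee_rot: [0.443, 3.11, -0.0]
force: [1.4, 0.8, 0.8]
width: 0.538
gripper_force: 60.0
```

```bash
python3 -m pendant '[0,0,0.001,0,0,0,0.04,0,0,0.001,0,0,0,0.04,0,0,0.001,0,0,0,0.04,0,0,0,0,0,0,0.04]'
```

```text
clock: 11.08
position: [0.5126, 0.0827, 0.0544]
ee_rot: [-0.443, -3.109, 0.001]
force: [0.4, 0.1, -3.8]
width: 0.541
gripper_force: 60.0
```

```bash
python3 -m pendant '[0,0,0.001,0,0,0,0.04,0,0,0.001,0,0,0,0.04,0,0,0,0,0,0,0.04]'
```

```text
clock: 11.45
position: [0.5129, 0.0828, 0.0526]
ee_rot: [-0.443, -3.11, 0.0]
force: [-0.0, -0.0, -4.4]
width: 0.541
gripper_force: 60.0
```

The bush has gone past the shoes: the force is back to about the bush and block weight. Now I seat the block gently.

```bash
python3 -m pendant '[0,0,0.001,0,0,0,0.04,0,0,0,0,0,0,0.04]'; python3 -m pendant '[0,0,0.0005,0,0,0,0.04,0,0,0,0,0,0,0.04]'
```

```text
clock: 11.7
position: [0.5129, 0.0828, 0.0517]
ee_rot: [-0.443, -3.11, -0.0]
force: [-0.9, 0.3, -5.2]
width: 0.539
gripper_force: 60.0
clock: 11.95
position: [0.513, 0.0828, 0.0513]
ee_rot: [0.443, 3.11, 0.0]
force: [-0.4, 0.3, -1.9]
width: 0.54
gripper_force: 60.0
```

```bash
python3 -m pendant '[0,0,0.0005,0,0,0,0.04,0,0,0,0,0,0,0.04]'
```

```text
clock: 12.2
position: [0.513, 0.0828, 0.051]
ee_rot: [0.443, 3.11, 0.0]
force: [-3.2, -0.6, 2.4]
width: 0.541
gripper_force: 59.9
```

```bash
python3 -m pendant '[0,0,0.0005,0,0,0,0.04,0,0,0,0,0,0,0.04]';python3 -m pendant '[0,0,0,0,0,0,0.06,0,0,0,0,0,0,0.07,0,0,0,0,0,0,0.0918,0,0,0,0,0,0,0.0918]'
```

```text
clock: 12.45
position: [0.513, 0.0828, 0.0506]
ee_rot: [0.443, 3.11, 0.0]
force: [-2.6, -0.0, 7.8]
width: 0.542
gripper_force: 59.9
clock: 12.95
position: [0.5131, 0.0828, 0.0502]
ee_rot: [0.443, 3.11, 0.0]
force: [-0.9, -0.6, -0.2]
width: 0.928
gripper_force: 0.0
```

```bash
python3 -m pendant '[0,0,-0.02,0,0,0,0.0918,0,0,-0.04,0,0,0,0.0918,0,0,-0.05,0,0,0,0.0918,-0.02,0,0,0,0,0,0.0918,0,0,0,0,0,0,0.0918,0,0,0,0,0,0,0.0918]'|head -4
python3 - <<'E'
from h import *
s=observe();im=get_image('wrist');t=get_image('scene');np.save('r1.npy',[s['position'],s['ee_rot']]);cv2.imwrite('pics/r1.png',im[:,:,::-1])
o=np.zeros((500,800,3),np.uint8);o[:,:400]=cv2.resize(im[100:300,170:330],(400,500));o[:,400:]=cv2.resize(t[150:250,240:320],(400,500))
cv2.imwrite('pics/seat.png',o[:,:,::-1]);print(s['position'])
for b in blobs(im,'brass',(180,90,330,300),60):print(cv2.minAreaRect(b),onz(cam('wrist',s),[cv2.minAreaRect(b)[0]],.082))
b=blobs(im,'blue',None,100)[0];print(cv2.minAreaRect(b))
E
```

```text
clock: 13.7
position: [0.5312, 0.0772, 0.1595]
ee_rot: [-0.443, -3.109, 0.001]
force: [-0.2, 0.1, 0.2]
[0.53118518 0.07720477 0.15951414]
((253.5, 178.0), (36.0, 37.0), 90.0) [[0.50922968 0.08390513 0.082     ]]
((252.5, 172.0), (110.0, 65.0), 90.0)
```

View pics/seat.png

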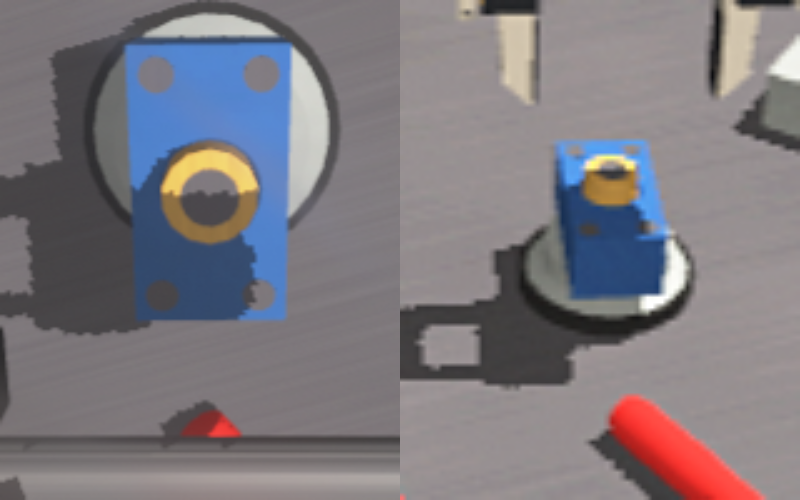

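The block sits flat on the stand, and the bush stands about 12 mm proud, upright in it, at about (209,192) in the left half of the crop. A second view gives its height on the way to the grasp.

```bash
python3 -m pendant '[0.0227,0.0003,0.02,0,0,0,0.0918,0,0,0,0,0,0,0.0918,0,0,0,0,0,0,0.0918]'|head -2
python3 - <<'E'
from h import *
s=observe();im=get_image('wrist');c2=cam('wrist',s);p=np.load('r1.npy');c1=cam('wrist',dict(position=p[0],ee_rot=p[1]))
b=max(blobs(im,'brass',(200,90,310,270),60),key=cv2.contourArea);r=cv2.minAreaRect(b);print(r,s['position'])
t=tri(c1,(253.5,178.),c2,r[0]);print(t,onz(c2,[r[0]],.082))
Rm=R.from_rotvec(s['ee_rot']).as_matrix();print(Rm.T@(onz(c2,[r[0]],.082)[0]-s['position']))
ct=cam('top');a=blobs(get_image('top'),'green',(120,120,210,200),50)[0];q=cv2.minAreaRect(a);print(q,onz(ct,[q[0]],.01))
E
```

```text
clock: 14.18
position: [0.511, 0.0837, 0.1406]
((252.0, 212.0), (40.0, 38.0), 90.0) [0.51101675 0.08373451 0.14059291]
(array([0.51101247, 0.08317723, 0.07456985]), np.float64(0.0004045213059552129)) [[0.50822429 0.08380903 0.082     ]]
[ 0.00273282 -0.00071082  0.05859146]
((154.67880249023438, 156.95736694335938), (30.95163917541504, 52.94020080566406), 1.847610354423523) [[0.62191239 0.3120466  0.01      ]]
```

```bash
python3 -m pendant '[0.0015,0,0.03,0,0,0,0.0918,0,0,0.018,0,0,0,0.0918,0,0,0.008,0,0,0,0.0918,0,0,0.001,0,0,0,0.0918,0,0,0,0,0,0,0.0918]'
```

```text
clock: 14.9
position: [0.5096, 0.0842, 0.0839]
ee_rot: [0.443, 3.109, 0.001]
force: [-1.0, 0.2, 1.4]
width: 0.998
gripper_force: 0.0
```

```bash
python3 -m pendant '[0,0,0.0013,0,0,0,0.0918,0,0,0,0,0,0,0.06,0,0,0,0,0,0,0.04,0,0,0,0,0,0,0.025,0,0,0,0,0,0,0.02,0,0,0,0,0,0,0.02,0,0,0,0,0,0,0.02]' 20
```

```text
clock: 15.78
position: [0.509, 0.0842, 0.0819]
ee_rot: [0.443, 3.11, 0.0]
force: [0.9, 0.5, 0.0]
width: 0.398
gripper_force: 0.0
```

```bash
python3 -m pendant '[0,0,0,0,0,0,0.02,0,0,0,0,0,0,0.02]' 20
```

```text
clock: 16.02
position: [0.509, 0.0842, 0.0819]
ee_rot: [-0.443, -3.11, -0.0]
force: [0.5, 0.3, 0.4]
width: 0.316
gripper_force: 20.0
```

```bash
python3 -m pendant '[0,0,0,0,0,0,0.02,0,0,-0.003,0,0,0,0.02,0,0,-0.005,0,0,0,0.02,0,0,-0.008,0,0,0,0.02,0,0,-0.02,0,0,0,0.02,0,0,-0.03,0,0,0,0.02,0,0,0,0,0,0,0.02]' 30
python3 - <<'E'
from h import *
s=observe();im=get_image('scene');cv2.imwrite('pics/lift.png',cv2.resize(im[120:260,230:410],None,fx=4,fy=4)[:,:,::-1])
Rm=R.from_rotvec(s['ee_rot']).as_matrix()
print(s['position'],Rm.T@(np.array([.6223,.281,s['position'][2]])-s['position']))
E
```

```text
clock: 16.9
position: [0.5105, 0.0845, 0.1502]
ee_rot: [0.442, 3.106, 0.003]
force: [0.9, -0.3, -0.9]
width: 0.311
gripper_force: 30.0
[0.51051427 0.08450469 0.15023609] [-0.05249185  0.21988746  0.00075294]
```

View pics/lift.png

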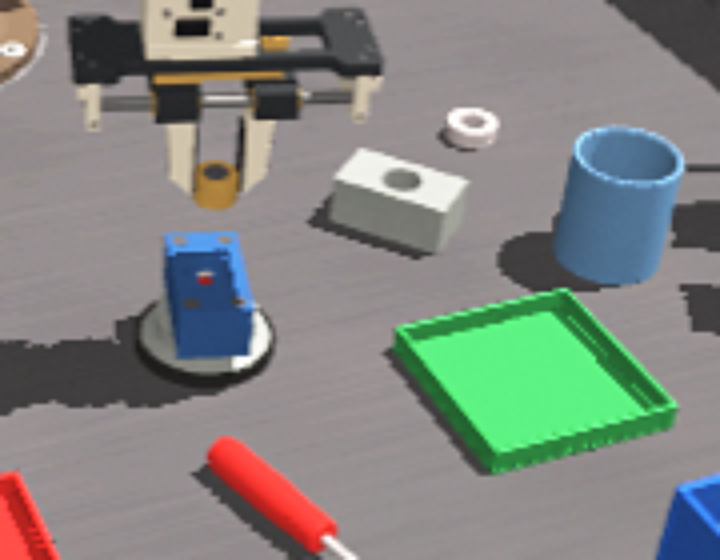

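The bush is out and held upright at (215,185), the block has stayed on the stand, and the pin shows through it. Next I move over the green tray and lower.

```bash
python3 -m pendant '[-0.008,0.03,0,0,0,0,0.02,-0.012,0.05,0,0,0,0,0.02,-0.012,0.05,0,0,0,0,0.02,-0.012,0.05,0,0,0,0,0.02,-0.008,0.04,0,0,0,0,0.02,0,0,0.03,0,0,0,0.02,0,0,0.04,0,0,0,0.02,0,0,0.03,0,0,0,0.02,0,0,0.015,0,0,0,0.02,0,0,0,0,0,0,0.02]'
```

```text
clock: 18.2
position: [0.6196, 0.2806, 0.0317]
ee_rot: [-0.443, -3.108, 0.002]
force: [-0.3, 0.6, -0.8]
width: 0.318
gripper_force: 30.0
```

```bash
python3 -m pendant '[0,0,0.003,0,0,0,0.02,0,0,0.001,0,0,0,0.02,0,0,0,0,0,0,0.02]';python3 -m pendant '[0,0,0.001,0,0,0,0.02,0,0,0,0,0,0,0.02]'
```

```text
clock: 18.58
position: [0.6207, 0.2812, 0.0297]
ee_rot: [0.443, 3.109, 0.001]
force: [-0.2, 0.4, -1.3]
width: 0.315
gripper_force: 30.0
clock: 18.82
position: [0.6203, 0.281, 0.028]
ee_rot: [0.443, 3.11, 0.0]
force: [0.6, 0.9, -1.0]
width: 0.315
gripper_force: 30.0
```

```bash
python3 -m pendant '[0,0,0.001,0,0,0,0.02,0,0,0,0,0,0,0.02]'
```

```text
clock: 19.08
position: [0.6203, 0.2809, 0.0268]
ee_rot: [-0.443, -3.11, 0.0]
force: [0.9, 0.4, -0.3]
width: 0.314
gripper_force: 30.0
```

```bash
python3 -m pendant '[0,0,0.001,0,0,0,0.02,0,0,0,0,0,0,0.02]'
```

```text
clock: 19.32
position: [0.6203, 0.2809, 0.0258]
ee_rot: [-0.443, -3.11, 0.0]
force: [-0.5, 0.5, -0.3]
width: 0.315
gripper_force: 30.0
```

```bash
python3 -m pendant '[0,0,0.0005,0,0,0,0.02,0,0,0,0,0,0,0.02]'
```

```text
clock: 19.58
position: [0.6203, 0.281, 0.0254]
ee_rot: [-0.443, -3.11, 0.0]
force: [-0.2, 0.5, -0.7]
width: 0.317
gripper_force: 30.0
```

```bash
python3 -m pendant '[0,0,0.0005,0,0,0,0.02,0,0,0,0,0,0,0.02]'
```

```text
clock: 19.82
position: [0.6203, 0.281, 0.0249]
ee_rot: [-0.443, -3.11, 0.0]
force: [-0.3, -0.3, 0.1]
width: 0.311
gripper_force: 30.0
```

```bash
python3 -m pendant '[0,0,0.0005,0,0,0,0.02,0,0,0,0,0,0,0.02]'|sed -n 2,4p
```

```text
position: [0.6204, 0.281, 0.0247]
ee_rot: [0.443, 3.11, 0.0]
force: [-1.0, -0.5, 3.0]
```

```bash
python3 -m pendant '[0,0,0.0005,0,0,0,0.02,0,0,0,0,0,0,0.02]'|sed -n 2,4p
```

```text
position: [0.6204, 0.281, 0.0247]
ee_rot: [0.443, 3.11, 0.001]
force: [-3.6, -1.5, 8.0]
```

```bash
python3 -m pendant '[0,0,0.0005,0,0,0,0.02,0,0,0,0,0,0,0.02]'|sed -n 2,4p
```

```text
position: [0.6205, 0.281, 0.0246]
ee_rot: [0.443, 3.11, 0.001]
force: [-5.2, -2.3, 11.7]
```

The bush is on the tray floor. I relax slightly, open just enough to stay clear of the walls, and retreat.

```bash
python3 -m pendant '[0,0,-0.001,0,0,0,0.02,0,0,0,0,0,0,0.035,0,0,0,0,0,0,0.05,0,0,0,0,0,0,0.05,0,0,0,0,0,0,0.05,0,0,-0.02,0,0,0,0.05,0,0,-0.04,0,0,0,0.05,0,0,-0.05,0,0,0,0.05,0,0,-0.03,0,0,0,0.05,0,0,0,0,0,0,0.05]'
python3 - <<'E'
from h import *
s=observe();im=get_image('wrist');t=get_image('scene')
o=np.zeros((400,800,3),np.uint8);o[:,:400]=cv2.resize(im[50:290,130:370],(400,400));o[:,400:]=cv2.resize(t[140:260,240:400],(400,400))
cv2.imwrite('pics/end.png',o[:,:,::-1])
for b in blobs(im,'brass',(130,50,370,290),60):r=cv2.minAreaRect(b);print(r,onz(cam('wrist',s),[r[0]],.024))
E
```

```text
clock: 21.82
position: [0.6223, 0.2816, 0.1691]
ee_rot: [0.442, 3.105, 0.006]
force: [0.3, 0.2, -0.2]
width: 0.547
gripper_force: 0.0
((250.5, 179.5), (31.0, 29.0), 90.0) [[0.6188547  0.28064114 0.024     ]]
((347.1854248046875, 276.1966552734375), (27.877946853637695, 12.18997573852539), 57.9946174621582) [[0.75261186 0.35081308 0.024     ]]
((158.66262817382812, 276.320068359375), (9.823529243469238, 27.705883026123047), 28.07248878479004) [[0.69516345 0.15462188 0.024     ]]
```

View pics/end.png

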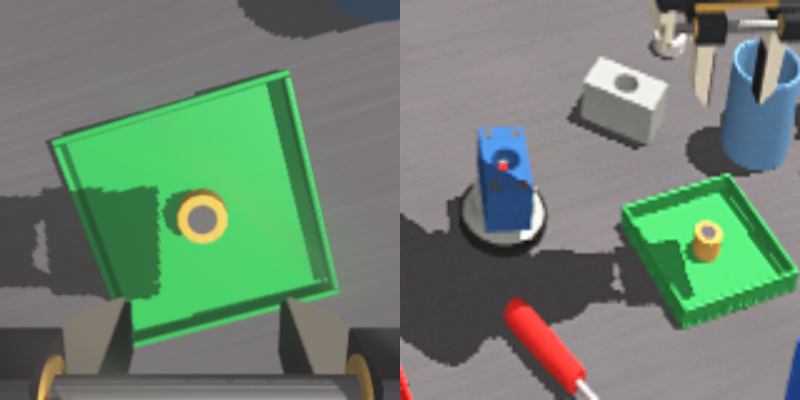

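The bush stands upright near the centre of the green tray, at (203,217) on the left. The block sits flat on the stand, and the gripper is clear of everything.

```bash
python3 -c "from cell import *;print(sign_off())"
```

```text
the job is handed in; nothing more can be done
None
```

The job is handed in at about 22 s of robot time: the pin freed the bush, the blue block sits flat on the stand, and the bush stands upright in the green tray.

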